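# Move a model wagon's snap-in battery pack to its charging dock

### The arm

A 7-joint arm with a two-finger parallel gripper is mounted at the origin on the work surface. World frame = base frame: x ahead of the robot, y to its left, z up, the work surface at z = 0. Lengths are in mm, angles in rad, forces in N, time in s.
With the tool pointing down it reaches from about 400 to 875 mm from the base axis. Payload 4.4 kg.
Tool frame: the origin (TCP) lies where the fingers leave the gripper's body, on its centre line; the fingertips stand 73 mm ahead of it and the grasp point (between the pads) lies 54 mm ahead of it; z points along the fingers, y is the line along which they close (so a half turn about z gives the same grasp; the last joint's range is limited). The gripper opens to 85 mm and grips with 20 to 120 N. Pads are 22 mm wide; open, the fingers measure 114 mm over their backs; the gripper's body (76 mm by 85 mm) begins 54 mm behind the grasp point. The pads swing forward as they close: fully open they stand 13 mm farther back than shut.
Start: joints at [-1.205, 0.628, 0.038, 1.517, -0.027, 0.996, -0.02], TCP at [272.01, 590.362, 303.913] pointing down, gripper open.
Joint ranges: [-3.06, 3.06], [-0.37, 2.12], [-1.25, 1.32], [0.18, 2.47], [-1.1, 4.24], [0.23, 1.98], [-2.94, 2.94]. Speed limits (rad/s): [2.57, 2.57, 3.14, 3.14, 3.14, 3.14, 3.14].

### API

Orientations are given as [roll, pitch, yaw] about the fixed x, y, z axes, in that order (R = Rz(yaw) Ry(pitch) Rx(roll)).
In Python, from cell import ctrl gives the robot as it stands.
- The arm moves only by the tool send_rows, never from a script. Its argument "rows" is a list that holds one entry, the list of rows, each a list of 6 numbers: the shift along the tool's x, y, z in cm, then the turn, a rotation vector about the tool's x, y, z in rad. In form: [[[tx, ty, tz, wx, wy, wz], ...]]. A call has 1 to 10 rows; each row is the pose to reach, as a shift and turn from the pose commanded when the call began, along the tool's axes at that moment; what a row does not reach only later rows make up. A row lasts 1/10 s, in which the tool goes at most 50 mm and 8.59 degrees, less where a joint would pass 70% of its speed; a pose out of reach is approached as far as the arm can. A call with a gripper value outside its range is refused whole. "grip" is the closure in counts, from 0 (fully open) to 255 (shut), set as the call begins (left out, the last holds). The fingers move at their own pace and stop on an object; the grip force is fixed at half the most. Time passes only in rows, so rows that repeat a pose let the fingers close. It gives the time, the measured TCP pose, the force, the opening and the grip force at its end, in the units of the state.
- ctrl.read_state(): the state, without advancing time (a new reading comes with each control period).
- ctrl.get_image(name): name is "scene" or "top" or "wrist"; returns a dict with "pixels" (420x560x3 uint8, red, green, blue), "fx", "fy", "cx", "cy" (pixels), "extrinsics" (4x4, takes a point from camera to world coordinates); the wrist camera has in their place "mount" (4x4, takes a point from camera to tool coordinates, whose origin is the TCP and whose axes are the flange's). Camera axes: x right, y up, looking along -z (the intrinsics and any distortion apply to the point x, -y, -z); pixel columns grow to the right and rows downward; lengths in mm; the calibration is good to about 2 mm. The wrist camera is an equidistant fisheye: a pixel r from the principal point sees the ray r / f radians off the axis. A picture is of the moment at which its call begins: read the wrist's pose just before it. There is no depth.
- ctrl.finish_job(): hands the job in; it is judged then, once.
The state is a dict: "clock": time; "qpos": joint angles; "qd": joint speeds; "tau": joint torques, N m; "eef_pos": TCP position; "tool_rot": TCP orientation; "force": force on the tool from outside, world axes, zero at the start; "torque": the same for the moment, N m; "width": finger opening in mm; "gripper_force": force on a finger pad.
Only numpy, scipy, OpenCV 4.12 (cv2) and the standard library are available. Lean on these libraries where they do the work, as an engineer would, in place of code of your own. Each camera call takes 0.05 s, during which the arm holds its last target. There are 200 camera calls.

### The job

The battery wagon's pack is flat: squeeze its snap tab in, gently draw the pack straight up out of the wagon's bay, and lower it into the charging dock, the tab facing the dock's window, until it rests fully home on the bay's floor with the tab sprung out and caught under the keeper. Do not crush the pack, strain the latch or force the pack in: squeeze only somewhat harder than the tab needs. Leave everything else where it is.

Things in the scene. Friction and masses are not known exactly. Their poses are not given: they have to be found in the camera images.
- pack: Battery pack, grey, 51 mm long (x) x 40 wide (y) x 66 tall, 0.15 to 0.27 kg. Origin: on its underside; z up, x towards its tab. Plain flat end at x = -25; at +x two side cheeks (y 12 to 20 each side, up to z = 56) reach x = 26.3 with the sprung tab between them. Pinch it along x, above the bay, by the flat end and the tab's pad: 57 apart with the tab free, 52 with it fully pressed.
- tab (a joint): Travel of the pack's snap tab, m: 0 = sprung out, 0.005 = pressed fully in, towards the pack's -x (hard stop). 4 N starts it, 10 N holds it fully in; let go, it springs back. The pack is crushed by more than 20 N from each finger, and its latch and the bays are harmed by more than 20 N.
- tab_hook (a point): Tip of the square hook at the tab's foot, z = 12 to 18.5 of the pack, at x = 30.5 when out. It catches under the bay's keeper with 1.8 to 4.2 mm of overlap, so it is surely free only when the tab is pressed more than 4.2. No ramp: the tab must be held pressed to come out of a bay and to go down into one.
- tab_pad (a point): Middle of the outer face of the tab's ribbed finger pad: pad 20 wide (y), from z = 44 to 64 above the pack's underside, face at x = 32 in the pack's frame (27 when pressed).
- wagon: Flat wagon on a piece of track, fixed to the bench; board 360 (x) x 130 (y), deck 300 x 100 with its top 48 above the bench. Origin: centre of its underside on the bench; x along the track. The bay stands in the middle of the deck; 18 tall rails at the deck's two ends.
- wagon_bay (a point): Centre of the bay's floor, 52 above the bench; axes as the wagon's. The seated pack's origin is here, axes parallel, 1.2 of play a side. Inside: x from -26.2 to 27.5, y +-21.2; walls 5 thick, 28 high, then a flared lead-in lip up to 34 that opens about 3.6 a side. The +x wall has a window (up to 20.5, y +-11.8) and above it the keeper, under which the hook catches.
- charger: Charging dock, fixed to the bench, 150 (x) x 100 (y), base 12 thick, an electronics block (34 high) at its -x end and a bay like the wagon's. Origin: on the bench under the bay's centre; the dock spans x from -90 to 60. x points to the bay's window and keeper.
- charger_bay (a point): Mark under the dock's bay, on its axis, 16 above the bench; axes as the dock's. The bay is an insert on hidden spacers: its floor lies 0 to 12 above this mark, differently each time, so the floor must be felt for. Inside, walls, lip, window and keeper as the wagon's bay, measured from that floor; the hook passes under the keeper only within 2 of the floor. The pack's x goes along the dock's x.
- crate: open wooden crate 50 x 50 x 26, a load standing on the wagon's deck (a bystander; origin under its middle).
- tree: model pine tree about 94 tall on a round foot, standing on the bench (a bystander; origin under its middle).
- bus: model bus 110 x 40 x 50 (a bystander; origin under its middle).
- station: model station building 120 x 135 x 105 (a bystander; origin under its middle).
- screwdriver: screwdriver 170 long (a bystander; origin under its middle).
- oiler: small bottle 36 across, 90 tall (a bystander; origin under its middle).
- wheelset: spare wheelset, wheels 32 across on a 70 axle (a bystander; origin under its middle).
Not all that is in view belongs to the job. What is shaped like the pack but red is not meant. There is more than one size of the charger; the one meant has the size given above.

How it is judged (in metres and radians):
On the way, in this order (a step that is already met when the one before it is completed fails the run):
1. the tab is pressed in (value of joint tab above 0.0025 m), for 0.1 s.
2. the pack is out of the wagon's bay (z of pack in the frame of wagon_bay above 0.04 m), for 0.1 s.
At the end, for the whole second after the job is handed in: The pack stands upright (within 0.05 rad) in the dock's bay, its origin within 3 mm sideways of the bay's axis and less than 14.5 mm above the mark, its tab at the window end, sprung out to under 1.2 mm of travel (caught under the keeper), at rest and let go (horizontal distance between pack and charger_bay below 0.003 m and z of pack in the frame of charger_bay below 0.0145 m and x of tab_pad in the frame of charger_bay above 0.028 m and angle between pack's own z axis and vertical below 0.05 rad and value of joint tab below 0.0012 m and linear speed of pack below 0.02 m/s); the robot touches nothing.
It fails at once if the pack is squeezed or pressed by the fingers with more than 20 N a finger (contact force between the fingers and pack above 40 N).
It fails at once if the pack strains against the wagon's bay with more than 20 N (pulled on its latch, or pushed against the walls) (contact force between pack and wagon above 20 N).
It fails at once if the pack is forced or dropped into the charging dock with more than 20 N (contact force between pack and charger above 20 N).
It fails at once if a bystander is pushed more than 20 mm from its place (distance of any of crate, tree, bus, station, screwdriver, oiler, wheelset from where it was at the start of the episode above 0.02 m).
It also fails if it takes over 58 s, if anything falls off the work surface, if the arm or the gripper's body presses on something with over 40 N, if the wrist force passes 120 N, or if a joint passes its speed limit or range.

## Working session

There is one attempt and no reset: what is moved stays moved. The work goes in short steps, Python scripts to look and compute and a tool call to move; the robot and the scene stay as the last step left them, time stands still between calls to the robot, and variables do not carry over. Pictures are saved under pics/ and viewed, at most 10 in all, crops included, and the job is handed in when it is done.

Besides the shell and the picture viewer there is one more tool, called after "Request:" as name(argument=value, ...), one argument or row to a line, values as JSON. send_rows: Moves the arm, as the interface text tells. Its arguments: {"type":"object","properties":{"rows":{"type":"array","items":{"type":"array","items":{"type":"array","items":{"type":"number"}}}},"grip":{"type":"number"}},"required":["rows"]}

```bash
ls; mkdir -p pics
cat > h.py <<'E'
import numpy as np,cv2
from cell import ctrl
from scipy.spatial.transform import Rotation as R
def grab(n,f):
    s=ctrl.read_state(); im=ctrl.get_image(n); cv2.imwrite('pics/'+f+'.png',im['pixels'][:,:,::-1]); 
    np.save('pics/'+f+'.npy',{'s':s,'im':im},allow_pickle=True); return s,im
def load(f):
    d=np.load('pics/'+f+'.npy',allow_pickle=True).item(); return d['s'],d['im']
def cam(s,im):
    if 'extrinsics' in im: return np.array(im['extrinsics'])
    T=np.eye(4);T[:3,:3]=R.from_euler('xyz',s['tool_rot']).as_matrix();T[:3,3]=s['eef_pos'];return T@np.array(im['mount'])
def ray(s,im,u,v):
    x=(u-im['cx'])/im['fx'];y=(v-im['cy'])/im['fy'];T=cam(s,im)
    if 'mount' in im:
        r=np.hypot(x,y);k=np.sin(r)/max(r,1e-9);d=np.array([x*k,-y*k,-np.cos(r)])
    else: d=np.array([x,-y,-1.])
    return T[:3,3],T[:3,:3]@d
def onz(s,im,u,v,z):
    o,d=ray(s,im,u,v);return o+d*(z-o[2])/d[2]
def proj(s,im,p):
    T=cam(s,im);c=T[:3,:3].T@(np.array(p,float)-T[:3,3]);x,y,z=c[0],-c[1],-c[2]
    if 'mount' in im:
        r=np.hypot(x,y);a=np.arctan2(r,z);x,y=x/r*a,y/r*a
    else: x,y=x/z,y/z
    return im['cx']+im['fx']*x,im['cy']+im['fy']*y
E
python3 - <<'E'
from h import *
for n in('scene','top'):
    s,im=grab(n,n+'0');print(n,im['fx'],im['cx'],im['cy'],np.round(cam(s,im),3).tolist(),[k for k in im])
s,im=grab('wrist','wrist0');print(s);print(np.round(im['mount'],3).tolist(),im['fx'])
a=cv2.imread('pics/scene0.png');b=cv2.imread('pics/top0.png')
E
```

```text
pics
scene 535.5259902927835 288.46754434437133 213.11089086087034 [[0.417, -0.76, 0.498, 1120.073], [0.909, 0.355, -0.22, -284.566], [-0.01, 0.544, 0.839, 1197.217], [0.0, 0.0, 0.0, 1.0]] ['pixels', 'fx', 'fy', 'cx', 'cy', 'extrinsics']
top 441.00930540030305 275.0162968546995 205.94122796187634 [[-0.008, 0.997, -0.082, 365.473], [-1.0, -0.009, -0.008, 5.559], [-0.009, 0.082, 0.997, 1375.589], [0.0, 0.0, 0.0, 1.0]] ['pixels', 'fx', 'fy', 'cx', 'cy', 'extrinsics']
{'clock': 0.1, 'qpos': array([-1.20478727,  0.62928684,  0.03844391,  1.51828137, -0.02694464,
        0.9962866 , -0.02002983]), 'qd': array([ 8.61168554e-05, -1.21070979e-03,  4.17325485e-04, -3.53803586e-03,
       -1.07987334e-03,  1.65182544e-04, -3.39155377e-04]), 'tau': array([ 2.63740643e-03, -5.64539909e+01,  1.23054519e+00, -1.93976086e+01,
        1.13716285e-02,  5.51373028e-03, -1.43243470e-07]), 'eef_pos': array([271.83302808, 589.94512891, 303.05513696]), 'tool_rot': array([-3.13984947e+00,  6.56194887e-05,  2.70978433e+00]), 'force': array([ 0.27545775, -0.40980299, -0.67090961]), 'torque': array([-0.00289996, -0.04656324, -0.01774064]), 'gripper_force': 0.0, 'width': 85.36959797222562}
[[0.001, 0.961, 0.275, 69.548], [1.0, -0.001, 0.0, -0.31], [0.0, 0.275, -0.961, -70.729], [0.0, 0.0, 0.0, 1.0]] 325.19226210127806
```

View pics/top0.png

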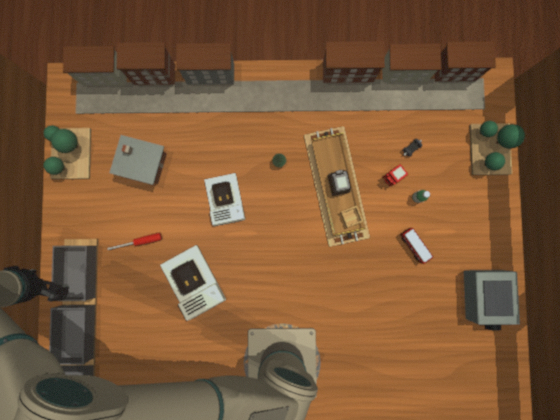

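View pics/scene0.png

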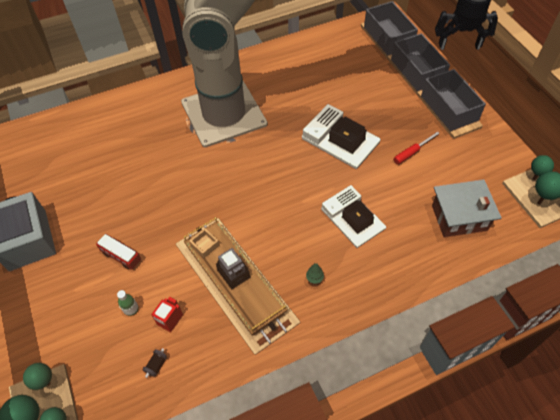

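Top view: the grey pack is at (340,182) on the wagon, and a red pack-like thing is at (396,175). The two docks are at (224,199), about 48x32 px and so about 150x100 mm, and at (192,283), which is larger. The smaller dock fits; I'll confirm it by measuring and with a crop.

Run:
```python
from h import *
s,im=load('top0');p=im['pixels'];hsv=cv2.cvtColor(p,cv2.COLOR_RGB2HSV)
m=((hsv[...,1]<60)&(hsv[...,2]>130)).astype(np.uint8)
m=cv2.morphologyEx(m,cv2.MORPH_CLOSE,np.ones((15,15)))
for c in cv2.findContours(m,0,2)[0]:
    if cv2.contourArea(c)>600:
        r=cv2.minAreaRect(c);b=cv2.boxPoints(r);w=np.array([onz(s,im,*q,12)[:2] for q in b]);print(np.round(r[0]),np.round(w).tolist(),np.linalg.norm(w[0]-w[1]),np.linalg.norm(w[1]-w[2]))
m=cv2.inRange(hsv,(8,40,150),(30,150,255))
for n,uv,z in [('pack',(340,180),118),('wagonc',(336,186),48),('tree',(279,160),50),('crate',(350,216),74)]: print(n,np.round(onz(s,im,*uv,z)))
for uv in [(306,134),(346,128),(368,237),(330,244)]:print(np.round(onz(s,im,*uv,5)))
a=cv2.imread('pics/top0.png')
A=cv2.resize(a[165:325,150:250],None,fx=3.75,fy=3.75,interpolation=3);B=cv2.resize(a[120:250,295:375],None,fx=600/130,fy=600/130,interpolation=3)
cv2.imwrite('pics/crop.png',np.hstack([A,B[:600]]))
```

```text
[250. 400.] [[-159.0, 279.0], [-52.0, 280.0], [-54.0, -90.0], [-161.0, -89.0]] 107.45957687415165 369.8662377702311
[ 38. 390.] [[10.0, 854.0], [9.0, 626.0], [-158.0, 621.0], [-156.0, 847.0]] 228.17658577925147 166.5862720688146
[287. 344.] [[37.0, 118.0], [161.0, 70.0], [78.0, -149.0], [-44.0, -99.0]] 132.86183038532744 234.18474529646002
[496. 298.] [[266.0, -599.0], [265.0, -717.0], [116.0, -709.0], [117.0, -592.0]] 118.50080137966279 149.91848296014888
[192. 282.] [[301.0, 378.0], [361.0, 256.0], [189.0, 169.0], [130.0, 289.0]] 135.48658852512884 193.03093692951694
[224. 199.] [[564.0, 242.0], [583.0, 139.0], [438.0, 111.0], [419.0, 212.0]] 104.04561112484843 147.97890179250535
[136. 159.] [[588.0, 533.0], [708.0, 505.0], [670.0, 369.0], [551.0, 398.0]] 122.54187099492549 140.87951889367665
[309.  95.] [[876.0, 460.0], [875.0, -642.0], [780.0, -639.0], [781.0, 457.0]] 1101.7261229548358 94.34544457410551
pack [ 542. -172.  118.]
wagonc [ 533. -169.   48.]
tree [614.   3.  50.]
crate [ 440. -205.   74.]
[705. -83.   5.]
[ 723. -210.    5.]
[ 379. -271.    5.]
[ 358. -153.    5.]
```

View pics/crop.png

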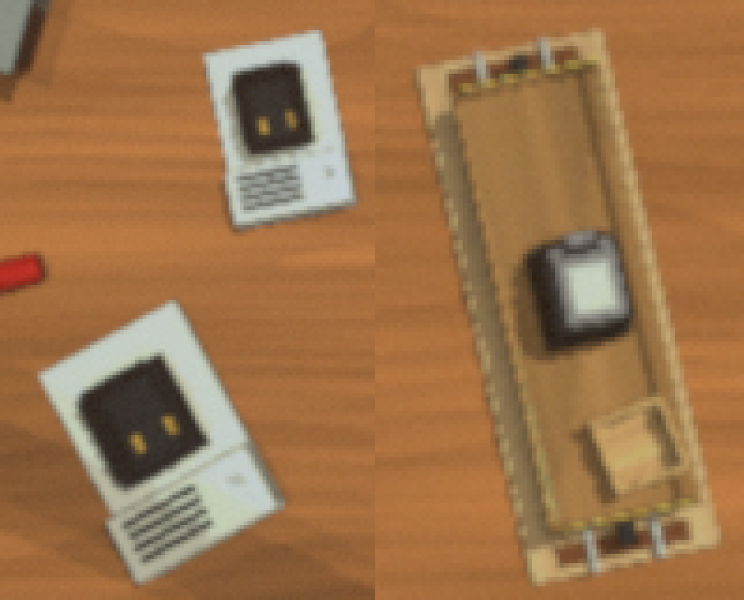

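Crop: the upper dock measures about 148x104 mm at z=12, so it is the charger meant (the lower is about 193x135). Its vents and electronics are at the near end, so its +x points away from the robot. The grey pack's tab is at its far end (crop (585,240)), so its x also points away. Next I go above the dock.

```bash
cat >> h.py <<'E'
def rel(target,yawx):
    """target TCP, pack-x direction -> shift (cm) in tool axes and rotvec"""
    s=ctrl.read_state();M=R.from_euler('xyz',s['tool_rot']);N=R.from_euler('xyz',[np.pi,0,yawx+np.pi/2])
    print('shift cm',np.round(M.inv().apply(np.array(target)-s['eef_pos'])/10,3),'rot',np.round((M.inv()*N).as_rotvec(),4))
E
python3 -c "
from h import *
rel([516,179,304],.197)"
```

```text
shift cm [-39.377 -27.112  -0.04 ] rot [-1.30e-03  7.00e-04  9.42e-01]
```

Request:
send_rows(
  rows=[
    [[-4,-2.7,0,0,0,0.1],[-8,-5.4,0,0,0,0.2],[-12,-8.1,0,0,0,0.3],[-16,-10.8,0,0,0,0.4],[-20,-13.5,0,0,0,0.5],[-24,-16.2,0,0,0,0.6],[-28,-18.9,0,0,0,0.7],[-32,-21.6,0,0,0,0.8],[-36,-24.3,0,0,0,0.88],[-39.4,-27.1,0,0,0,0.942]],
  ],
)

```text
clock: 1.15
eef_pos: [517.6, 177.3, 303.9]
tool_rot: [3.141, 0.0, 1.764]
force: [-0.2, -0.4, -0.2]
width: 85.2
gripper_force: 0.0
```

Request:
send_rows(
  rows=[
    [[0,0,0,0,0,0],[0,0,0,0,0,0],[0,0,0,0,0,0],[0,0,0,0,0,0]],
  ],
)

```text
clock: 1.55
eef_pos: [515.7, 181.1, 303.7]
tool_rot: [-3.141, -0.001, 1.771]
force: [-0.2, 1.0, 0.2]
width: 85.6
gripper_force: 0.0
```

Run:
```python
from h import *
s,im=grab('wrist','wdock');print(s['eef_pos'],s['tool_rot'],s['clock'],im['cx'],im['cy'])
```

```text
[515.67655082 181.0831603  303.7204027 ] [-3.14098879e+00 -8.65067981e-04  1.77090729e+00] 1.55 281.35504076970614 204.64352601430613
```

View pics/wdock.png

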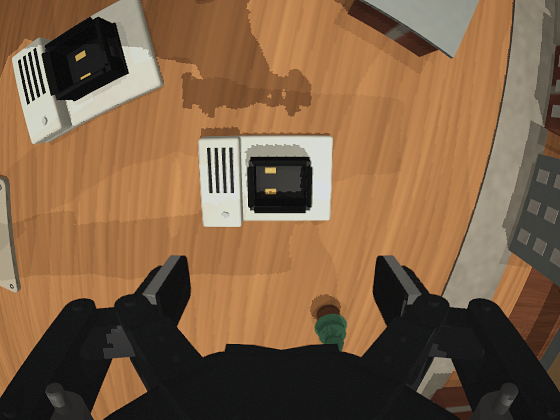

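Wrist view: the dock base spans (200,135)-(331,226) with its block on the left. The bay rim is about (247,157)-(312,213), with the window end to the right, which is tool +y. The tree is at (328,320).

```bash
cat >> h.py <<'E'
def edgefit(P):  # robust line: returns point,dir
    vx,vy,x,y=cv2.fitLine(P.astype(np.float32),cv2.DIST_HUBER,0,.1,.01).ravel();return np.array([x,y]),np.array([vx,vy])
E
python3 - <<'E'
from h import *
s,im=load('wdock');p=cv2.cvtColor(im['pixels'],cv2.COLOR_RGB2HSV)
roi=np.zeros(p.shape[:2],np.uint8);roi[125:235,190:340]=1
def out(m,z,n):
    c=max(cv2.findContours(m*roi,0,1)[0],key=cv2.contourArea).reshape(-1,2)
    W=np.array([onz(s,im,u,v,z)[:2] for u,v in c]);return c,W
m=((p[...,1]<70)&(p[...,2]>110)).astype(np.uint8);m=cv2.morphologyEx(m,cv2.MORPH_CLOSE,np.ones((9,9)))
c,W=out(m,12,'b');r=cv2.minAreaRect(W.astype(np.float32));print('base',r)
a=.197;
def loc(W,o,a): 
    return (W-o)@np.array([[np.cos(a),-np.sin(a)],[np.sin(a),np.cos(a)]])
o=np.array([516,180.])
for it in range(3):
    L=loc(W,o,a)
    e=[L[(L[:,0]>-25)&(L[:,0]<50)&(np.sign(L[:,1])==sg)&(abs(L[:,1])>40)] for sg in(-1,1)]
    ex=L[(L[:,0]>50)&(abs(L[:,1])<42)]
    f=[edgefit(q) for q in e];ang=np.mean([np.arctan2(d[1]*np.sign(d[0]),d[0]*np.sign(d[0])) for _,d in f])
    fx=edgefit(ex);ys=[np.median(q[:,1]) for q in e]
    print('ang',ang,[d.round(3) for _,d in f],'x-edge dir',fx[1],'ys',ys,'xe',np.median(ex[:,0]))
    sh=np.array([np.median(ex[:,0])-60,sum(ys)/2]);Rm=np.array([[np.cos(a),-np.sin(a)],[np.sin(a),np.cos(a)]]);o=o+Rm@sh;a+=ang
print('dock',o,a)
d=((p[...,2]<60)).astype(np.uint8);d=cv2.morphologyEx(d,cv2.MORPH_CLOSE,np.ones((11,11)))
r2=np.zeros_like(roi);r2[148:220,242:322]=1;roi[:]=r2
for z in(50,56,62):
    c,W=out(d,z,'r');L=loc(W,o,a);print(z,'rim pcts',np.percentile(L,[3,97],axis=0).round(1).tolist())
E
```

```text
base ((498.20135498046875, 170.14627075195312), (152.71954345703125, 107.27421569824219), 11.6203031539917)
ang 0.002383687 [array([1.   , 0.003], dtype=float32), array([1.   , 0.001], dtype=float32)] x-edge dir [ 0.01177959 -0.9999306 ] ys [np.float64(-51.79843796058144), np.float64(47.254454032989806)] xe 56.29928184227059
ang 0.0008252745 [array([1.   , 0.001], dtype=float32), array([1.   , 0.001], dtype=float32)] x-edge dir [ 0.01058972 -0.9999439 ] ys [np.float64(-49.57598560797317), np.float64(49.54468892384497)] xe 60.012613284794355
ang -1.4879333e-08 [array([1., 0.], dtype=float32), array([ 1., -0.], dtype=float32)] x-edge dir [ 0.00976447 -0.9999523 ] ys [np.float64(-49.576853932465305), np.float64(49.5596425735215)] xe 60.00130171585271
dock [512.83400343 177.02660247] 0.20020895
50 rim pcts [[-31.2, -27.9], [33.8, 29.9]]
56 rim pcts [[-30.5, -26.1], [33.3, 30.7]]
62 rim pcts [[-29.9, -24.2], [32.7, 31.5]]
```

```bash
python3 -c "
from h import *
rel([540,-171,304],.189)"
```

```text
shift cm [-34.973  -4.613  -0.044] rot [-0.0004 -0.0007  0.0109]
```

Request:
send_rows(
  rows=[
    [[-4.5,-0.6,0,0,0,0],[-9,-1.2,0,0,0,0],[-13.5,-1.8,0,0,0,0],[-18,-2.4,0,0,0,0],[-22.5,-3,0,0,0,0],[-27,-3.6,0,0,0,0],[-31,-4.1,0,0,0,0],[-33.5,-4.4,0,0,0,0.01],[-35,-4.6,0,0,0,0.011],[-35,-4.6,0,0,0,0.011]],
  ],
)

```text
clock: 2.6
eef_pos: [539.7, -174.2, 303.9]
tool_rot: [-3.141, 0.001, 1.755]
force: [1.0, 0.3, 0.5]
width: 85.1
gripper_force: 0.0
```

Request:
send_rows(
  rows=[
    [[0,0,0,0,0,0],[0,0,0,0,0,0],[0,0,0,0,0,0]],
  ],
)

```text
clock: 2.9
eef_pos: [540.1, -170.9, 303.8]
tool_rot: [-3.142, -0.001, 1.76]
force: [-0.3, -0.5, -0.6]
width: 85.3
gripper_force: 0.0
```

Run:
```python
from h import *
s,im=grab('wrist','wpack');print(s['eef_pos'],s['tool_rot'],s['clock'])
a=cv2.imread('pics/wpack.png');cv2.imwrite('pics/wpackc.png',cv2.resize(a[60:360,80:480],None,fx=2,fy=2,interpolation=3))
```

```text
[ 540.07698037 -170.9250975   303.8422516 ] [-3.14159034e+00 -9.96479498e-04  1.75970735e+00] 2.9
```

View pics/wpackc.png

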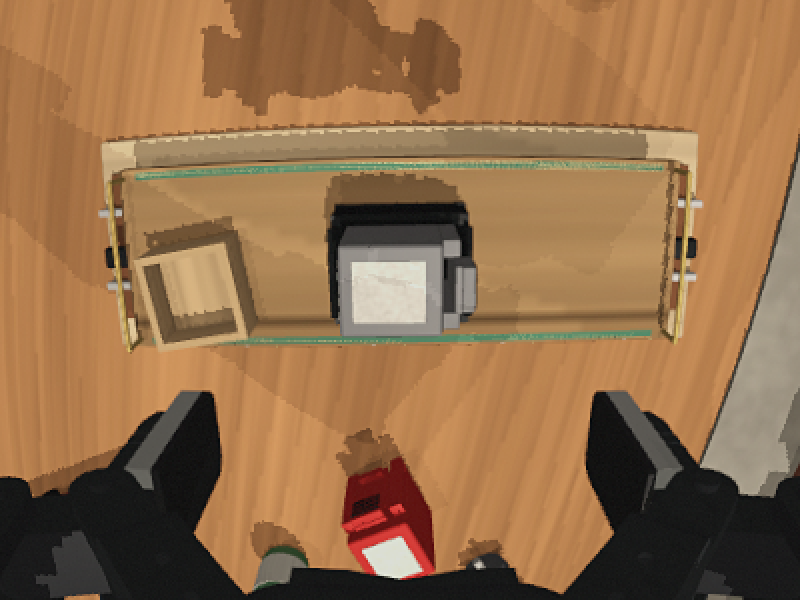

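```bash
python3 - <<'E'
from h import *
s,im=load('wpack');g=cv2.cvtColor(im['pixels'],cv2.COLOR_RGB2GRAY).astype(int)
print('row205',list(zip(range(240,330),g[203,240:330]))[0:90:1].__str__()[:0])
print('h',g[205,240:325].tolist());print('v258',g[165:240,252].tolist());print('v299',g[165:240,299].tolist())
E
python3 - <<'E'
from h import *
s,im=load('wpack');a=.1889
for n,u,v,z in [('left',250,205,118),('right pad',318,203,116),('back',275,184,118),('front',275,227.5,118)]:
    w=onz(s,im,u,v,z);d=w[:2]-s['eef_pos'][:2];print(n,np.round(w,1),'along x',round(d@[np.cos(a),np.sin(a)],1),'along y',round(d@[-np.sin(a),np.cos(a)],1))
# wagon deck green edges / board ends
p=im['pixels']
for n,u,v,z in [('board TL',80+102/2,60+144/2,5),('board TR',80+697/2,60+133/2,5)]: print(n,onz(s,im,u,v,z).round(1))
hs=cv2.cvtColor(p,cv2.COLOR_RGB2HSV)
E
```

```text
row205 
h [135, 134, 135, 138, 116, 21, 26, 19, 16, 107, 124, 142, 139, 140, 138, 144, 203, 208, 205, 207, 211, 212, 209, 208, 209, 213, 211, 208, 210, 213, 215, 217, 218, 217, 216, 216, 214, 209, 210, 213, 213, 210, 207, 210, 215, 215, 214, 214, 214, 213, 211, 211, 221, 154, 159, 161, 160, 153, 153, 152, 129, 79, 52, 55, 56, 53, 49, 76, 141, 158, 147, 104, 146, 150, 151, 151, 147, 116, 99, 136, 135, 134, 133, 137, 148]
v258 [12, 11, 21, 20, 22, 16, 15, 13, 12, 20, 40, 54, 59, 59, 59, 58, 57, 65, 103, 130, 143, 145, 145, 145, 145, 145, 144, 144, 144, 145, 144, 144, 143, 144, 130, 137, 139, 140, 140, 140, 139, 139, 140, 140, 139, 140, 140, 140, 140, 140, 140, 140, 140, 140, 139, 140, 141, 141, 140, 140, 140, 142, 137, 110, 112, 151, 116, 131, 126, 124, 124, 125, 123, 123, 124]
v299 [11, 25, 23, 20, 21, 18, 10, 40, 52, 52, 53, 57, 55, 56, 57, 57, 52, 85, 119, 150, 154, 154, 154, 153, 154, 154, 154, 154, 155, 154, 154, 153, 155, 153, 153, 154, 154, 153, 154, 153, 152, 152, 160, 160, 160, 160, 160, 162, 149, 147, 147, 147, 147, 147, 146, 146, 147, 146, 146, 145, 146, 148, 129, 117, 116, 116, 135, 105, 131, 131, 131, 131, 131, 131, 131]
left [ 515.5 -179.9  118. ] along x -25.8 along y -4.2
right pad [ 570.5 -168.2  116. ] along x 30.4 along y -3.0
back [ 532.5 -158.7  118. ] along x -5.1 along y 13.4
front [ 539.4 -195.3  118. ] along x -5.3 along y -23.8
board TL [ 350.3 -150.8    5. ]
board TR [702.6 -76.7   5. ]
```

```bash
python3 -c "
from h import *
a=.2;rel([539.2+1.2*np.cos(a),-176.4+1.2*np.sin(a),160],a)"
```

```text
shift cm [-0.492 -0.059 14.388] rot [ 0.0001 -0.0007 -0.0116]
```

Request:
send_rows(
  rows=[
    [[-0.5,-0.06,2,0,0,-0.012],[-0.5,-0.06,5,0,0,-0.012],[-0.5,-0.06,8,0,0,-0.012],[-0.5,-0.06,10.5,0,0,-0.012],[-0.5,-0.06,12.5,0,0,-0.012],[-0.5,-0.06,13.6,0,0,-0.012],[-0.5,-0.06,14.2,0,0,-0.012],[-0.5,-0.06,14.4,0,0,-0.012],[-0.5,-0.06,14.4,0,0,-0.012],[-0.5,-0.06,14.4,0,0,-0.012]],
  ],
  grip=40,
)

```text
clock: 3.95
eef_pos: [540.6, -178.1, 160.8]
tool_rot: [3.14, 0.001, 1.769]
force: [-0.4, -0.2, 0.4]
width: 72.3
gripper_force: 0.0
```

Run:
```python
from h import *
s,im=grab('wrist','w3');print(s['eef_pos'],s['tool_rot'],s['width'],s['force'])
a=cv2.imread('pics/w3.png');cv2.imwrite('pics/w3c.png',cv2.resize(a[150:400,80:480],None,fx=2,fy=2,interpolation=3))
```

```text
[ 540.6485606  -178.08396884  160.7558139 ] [3.14017938e+00 7.23367552e-04 1.76885112e+00] 72.27220993028213 [-0.41950634 -0.22098534  0.36776087]
```

View pics/w3c.png

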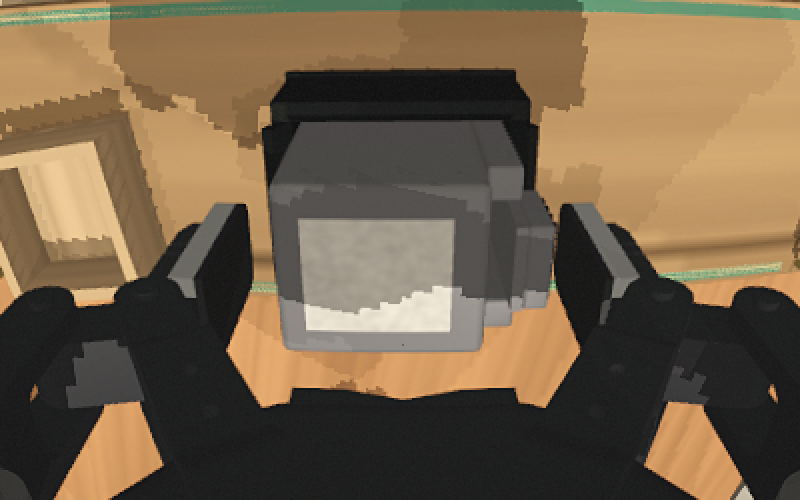

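Close view: the pack is between the pads. Its top-face left edge is at crop (272-283, 186-350), the tab pad's outer edge is at (555,240)-(545,300), and the pads are at 252 and 558. I'll turn these into offsets.

Run:
```python
from h import *
s,im=load('w3');a=s['tool_rot'][2]-np.pi/2
f=lambda cu,cv_,z:onz(s,im,80+cu/2,150+cv_/2,z)
for n,u,v,z in [('leftback',271,187,118),('leftfront',285,348,118),('tab top out bk',555,240,116),('tab out front',547,300,116),('back',385,186,118),('front',385,350,118)]:
    d=f(u,v,z)[:2]-s['eef_pos'][:2];print(n,'x',round(d@[np.cos(a),np.sin(a)],1),'y',round(d@[-np.sin(a),np.cos(a)],1))
```

```text
leftback x -25.0 y 21.4
leftfront x -25.2 y -16.9
tab top out bk x 31.2 y 8.8
tab out front x 30.9 y -5.7
back x -3.1 y 21.9
front x -3.5 y -16.7
```

Request:
send_rows(
  rows=[
    [[0,0,0,0,0,0],[0,0,0,0,0,0],[0,0,0,0,0,0]],
  ],
  grip=65,
)

```text
clock: 4.3
eef_pos: [540.2, -178.0, 160.1]
tool_rot: [3.141, 0.0, 1.769]
force: [-0.4, -0.1, -1.2]
width: 63.7
gripper_force: 0.0
```

Request:
send_rows(
  rows=[
    [[0.2,0.06,0,0,0,0],[0.2,0.06,0,0,0,0],[0.2,0.06,0,0,0,0],[0.2,0.06,0,0,0,0]],
  ],
  grip=84,
)

```text
clock: 4.7
eef_pos: [541.3, -176.1, 160.3]
tool_rot: [3.14, 0.001, 1.769]
force: [3.4, -0.2, 1.6]
width: 57.2
gripper_force: 1.6
```

Request:
send_rows(
  rows=[
    [[0,0,0,0,0,0],[0,0,0,0,0,0],[0,0,0,0,0,0]],
  ],
  grip=91,
)

```text
clock: 5.0
eef_pos: [540.6, -176.2, 160.3]
tool_rot: [3.141, 0.001, 1.769]
force: [1.5, -0.4, 5.3]
width: 55.3
gripper_force: 5.3
```

Request:
send_rows(
  rows=[
    [[0,0,-0.03,0,0,0],[0,0,-0.03,0,0,0],[0,0,-0.03,0,0,0]],
  ],
  grip=95,
)

```text
clock: 5.3
eef_pos: [540.1, -176.1, 160.4]
tool_rot: [-3.141, 0.0, 1.768]
force: [-0.2, -1.3, 5.8]
width: 53.7
gripper_force: 7.3
```

Request:
send_rows(
  rows=[
    [[0,0,-0.03,0,0,0],[0,0,-0.03,0,0,0],[0,0,-0.03,0,0,0]],
  ],
  grip=98,
)

```text
clock: 5.6
eef_pos: [539.7, -176.2, 160.6]
tool_rot: [-3.141, -0.0, 1.768]
force: [-0.4, -0.9, 6.3]
width: 53.0
gripper_force: 8.9
```

Request:
send_rows(
  rows=[
    [[0,0,-0.03,0,0,0],[0,0,-0.03,0,0,0],[0,0,-0.03,0,0,0]],
  ],
  grip=101,
)

```text
clock: 5.9
eef_pos: [539.4, -176.2, 160.8]
tool_rot: [-3.14, -0.0, 1.768]
force: [-0.6, -1.1, 6.0]
width: 51.5
gripper_force: 10.4
```

Request:
send_rows(
  rows=[
    [[0,0,-0.03,0,0,0],[0,0,-0.03,0,0,0],[0,0,-0.03,0,0,0]],
  ],
  grip=103,
)

```text
clock: 6.2
eef_pos: [539.3, -176.2, 161.0]
tool_rot: [-3.14, -0.0, 1.768]
force: [-1.7, -1.8, 6.1]
width: 51.2
gripper_force: 14.7
```

Request:
send_rows(
  rows=[
    [[0,0,-0.05,0,0,0],[0,0,-0.1,0,0,0],[0,0,-0.15,0,0,0],[0,0,-0.2,0,0,0],[0,0,-0.25,0,0,0],[0,0,-0.3,0,0,0]],
  ],
)

```text
clock: 6.8
eef_pos: [540.3, -175.6, 164.0]
tool_rot: [-3.141, -0.0, 1.769]
force: [0.5, -1.0, -2.8]
width: 51.0
gripper_force: 12.6
```

Request:
send_rows(
  rows=[
    [[0,0,-0.1,0,0,0],[0,0,-0.2,0,0,0],[0,0,-0.3,0,0,0],[0,0,-0.4,0,0,0],[0,0,-0.5,0,0,0],[0,0,-0.6,0,0,0],[0,0,-0.7,0,0,0]],
  ],
)

```text
clock: 7.5
eef_pos: [540.3, -175.7, 171.2]
tool_rot: [-3.142, -0.0, 1.769]
force: [0.2, -1.5, -1.3]
width: 51.0
gripper_force: 12.6
```

Request:
send_rows(
  rows=[
    [[0,0,-0.3,0,0,0],[0,0,-0.8,0,0,0],[0,0,-1.5,0,0,0],[0,0,-2.3,0,0,0],[0,0,-3.2,0,0,0],[0,0,-4.2,0,0,0],[0,0,-5.2,0,0,0],[0,0,-6,0,0,0],[0,0,-6.5,0,0,0],[0,0,-6.7,0,0,0]],
  ],
)

```text
clock: 8.5
eef_pos: [540.5, -175.9, 238.8]
tool_rot: [3.141, 0.0, 1.769]
force: [0.2, -0.6, -1.1]
width: 51.2
gripper_force: 12.6
```

Run:
```python
from h import *
s,im=grab('wrist','w4');print(s['eef_pos'],s['tool_rot'],s['width'],s['force'],s['gripper_force'])
a=cv2.imread('pics/w4.png');cv2.imwrite('pics/w4c.png',cv2.resize(a[150:400,80:480],None,fx=2,fy=2,interpolation=3))
g=cv2.cvtColor(im['pixels'],cv2.COLOR_RGB2GRAY)
rel([513.3,177.1,s['eef_pos'][2]],.2)
```

```text
[ 540.53013499 -175.88215555  238.77665756] [3.14081424e+00 3.18400518e-04 1.76878960e+00] 51.17024140780143 [ 0.20574475 -0.6297556  -1.08245598] 12.57841379265301
shift cm [ 3.514e+01  4.277e+00 -1.500e-02] rot [ 0.0006  0.0002 -0.002 ]
```

View pics/w4c.png

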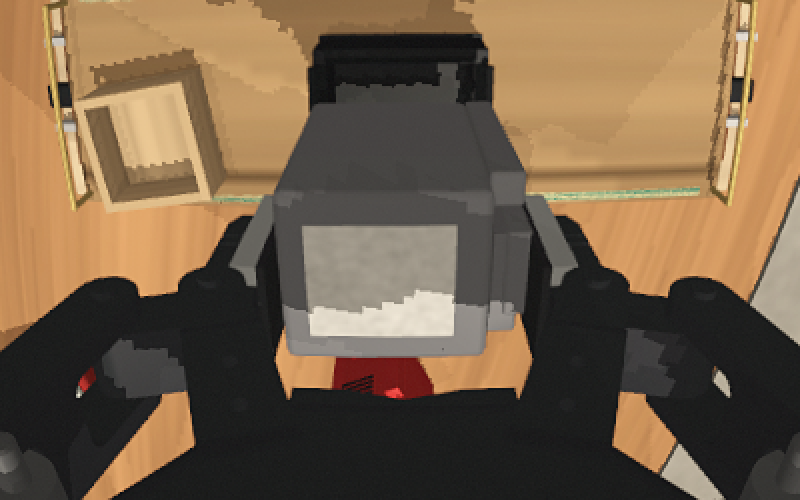

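Picture: the pack hangs level between the pads with its tab pressed. The top-face back edge is at crop y≈193 and the front edge at ≈355. I'll compute its offset in the tool.

Run:
```python
from h import *
s,im=load('w4');a=s['tool_rot'][2]-np.pi/2;z=s['eef_pos'][2]-43
g=cv2.cvtColor(im['pixels'],cv2.COLOR_RGB2GRAY).astype(int)
print(g[240:252,275].tolist(),g[318:334,275].tolist())
f=lambda cu,cv_,z:onz(s,im,80+cu/2,150+cv_/2,z)
for n,u,v in [('leftback',274,193),('leftfront',287,353),('back',300,193),('back',470,193),('front',300,355),('front',470,355)]:
    d=f(u,v,z)[:2]-s['eef_pos'][:2];print(n,'x',round(d@[np.cos(a),np.sin(a)],1),'y',round(d@[-np.sin(a),np.cos(a)],1))
```

```text
[69, 66, 67, 67, 66, 70, 74, 78, 77, 77, 80, 79] [172, 134, 136, 137, 136, 137, 138, 136, 137, 134, 101, 49, 51, 51, 51, 51]
leftback x -24.6 y 20.1
leftfront x -25.0 y -18.4
back x -19.5 y 20.2
back x 13.0 y 20.3
front x -22.1 y -18.8
front x 14.8 y -18.5
```

```bash
python3 -c "
from h import *
rel([526.2,113.4,238.8],.2)"
```

```text
shift cm [ 2.8641e+01  4.2890e+00 -1.6000e-02] rot [ 0.0006  0.0002 -0.002 ]
```

Request:
send_rows(
  rows=[
    [[1,0.15,0,0,0,0],[3,0.45,0,0,0,0],[6.5,1,0,0,0,0],[10.5,1.6,0,0,0,0],[14.5,2.2,0,0,0,0],[18.5,2.8,0,0,0,0],[22.5,3.4,0,0,0,0],[25.5,3.8,0,0,0,0],[27.6,4.2,0,0,0,0],[28.6,4.3,0,0,0,0]],
  ],
)

```text
clock: 9.55
eef_pos: [525.3, 116.6, 237.5]
tool_rot: [-3.14, -0.001, 1.773]
force: [0.6, 0.2, -2.3]
width: 51.3
gripper_force: 12.6
```

Request:
send_rows(
  rows=[
    [[0,0,0,0,0,0],[0,0,0,0,0,0],[0,0,0,0,0,0],[0,0,0,0,0,0]],
  ],
)

```text
clock: 9.95
eef_pos: [526.4, 111.5, 238.2]
tool_rot: [-3.142, 0.001, 1.766]
force: [0.4, -0.7, -1.8]
width: 51.3
gripper_force: 12.6
```

Run:
```python
from h import *
s,im=grab('wrist','w5');print(s['eef_pos'],s['tool_rot'],s['width'],s['force'],s['gripper_force'])
a=cv2.imread('pics/w5.png');cv2.imwrite('pics/w5c.png',cv2.resize(a[60:360,80:480],None,fx=2,fy=2,interpolation=3))
```

```text
[526.39048071 111.47698007 238.1553793 ] [-3.14153429e+00  5.32170169e-04  1.76624664e+00] 51.25308254861042 [ 0.42893137 -0.68078541 -1.80316992] 12.555025509791449
```

View pics/w5c.png

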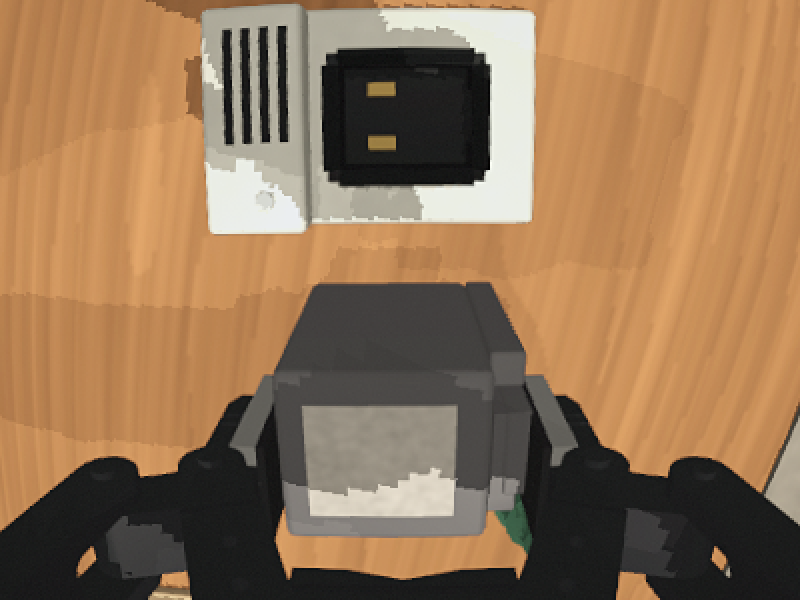

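Picture: the dock's base-plate right edge is at crop x≈535, with its top edge at y≈10 and bottom at y≈222. The bay's outer rim is about (322..490, 48..186).

Run:
```python
from h import *
s,im=load('w5');a=.2;X=np.array([np.cos(a),np.sin(a)]);Y=np.array([-X[1],X[0]]);O=np.array([513.3,177.1])
g=cv2.cvtColor(im['pixels'],cv2.COLOR_RGB2GRAY).astype(int)
def f(cu,cv_,z):
    d=onz(s,im,80+cu/2,60+cv_/2,z)[:2]-O;return round(d@X,2),round(d@Y,2)
print('base R',f(535,40,12),f(533,200,12),'T',f(330,9,12),f(515,11.5,12),'B',f(330,222,12),f(515,222,12))
hs=cv2.cvtColor(im['pixels'],cv2.COLOR_RGB2HSV)
m=((hs[...,2]<75)).astype(np.uint8)[80:156,236:330];m=cv2.morphologyEx(m,cv2.MORPH_CLOSE,np.ones((5,5)))
c=max(cv2.findContours(m,0,1)[0],key=cv2.contourArea).reshape(-1,2)+[236,80];x,y,w,h=cv2.boundingRect(c);print(x,y,w,h)
cu=lambda u:(u-80)*2
cv2_=lambda v:(v-60)*2
for z in(46,50,54,58,62):
    print(z,'rim L',f(cu(x-.5),cv2_(y+h/2),z)[0],'R',f(cu(x+w-.5),cv2_(y+h/2),z)[0],'B',f(cu(x+w/2),cv2_(y+h-.5),z)[1],'T',f(cu(x+w/2),cv2_(y-.5),z)[1])
```

```text
base R (np.float64(60.19), np.float64(34.77)) (np.float64(60.55), np.float64(-39.64)) T (np.float64(-32.44), np.float64(48.5)) (np.float64(50.96), np.float64(47.71)) B (np.float64(-33.95), np.float64(-50.01)) (np.float64(52.31), np.float64(-50.16))
241 84 84 69
46 rim L -32.74 R 34.74 B -28.93 T 27.07
50 rim L -32.23 R 34.21 B -28.45 T 26.69
54 rim L -31.73 R 33.69 B -27.97 T 26.32
58 rim L -31.22 R 33.17 B -27.48 T 25.95
62 rim L -30.72 R 32.65 B -27.0 T 25.58
```

```bash
python3 -c "
from h import *
rel([514.8,176.2,185],.2)"
```

```text
shift cm [6.547 0.117 5.315] rot [ 0.      0.0003 -0.0041]
```

Request:
send_rows(
  rows=[
    [[1,0,0,0,0,0],[2.5,0,0,0,0,-0.004],[4,0.1,0,0,0,-0.004],[5.3,0.1,0.5,0,0,-0.004],[6.1,0.1,1.5,0,0,-0.004],[6.5,0.1,3,0,0,-0.004],[6.5,0.1,4.3,0,0,-0.004],[6.5,0.1,5,0,0,-0.004],[6.5,0.1,5.3,0,0,-0.004],[6.5,0.1,5.3,0,0,-0.004]],
  ],
)

```text
clock: 11.0
eef_pos: [514.5, 176.4, 184.7]
tool_rot: [-3.141, 0.0, 1.772]
force: [0.8, 0.6, -1.6]
width: 51.0
gripper_force: 12.6
```

Request:
send_rows(
  rows=[
    [[0,0,0,0,0,0],[0,0,0,0,0,0],[0,0,0,0,0,0],[0,0,0,0,0,0],[0,0,0,0,0,0]],
  ],
)

```text
clock: 11.5
eef_pos: [514.5, 177.0, 185.3]
tool_rot: [3.141, -0.0, 1.773]
force: [0.5, -0.1, -2.4]
width: 51.2
gripper_force: 12.6
```

```bash
python3 -c "
from h import *
rel([514.8,176.2,175],.2);s=ctrl.read_state();print(s['force'],s['eef_pos'])"
```

```text
shift cm [-0.086  0.015  1.031] rot [ 0.0003 -0.0002  0.002 ]
[ 0.52018686 -0.08360958 -2.39680081] [514.48203351 177.00762911 185.30712197]
```

Request:
send_rows(
  rows=[
    [[-0.06,0,0.25,0,0,0],[-0.06,0,0.5,0,0,0],[-0.06,0,0.75,0,0,0],[-0.06,0,1,0,0,0],[-0.06,0,1.25,0,0,0],[-0.06,0,1.5,0,0,0],[-0.06,0,1.75,0,0,0],[-0.06,0,2,0,0,0]],
  ],
)

```text
clock: 12.3
eef_pos: [514.6, 176.4, 164.9]
tool_rot: [-3.142, -0.0, 1.773]
force: [-1.1, 0.1, -1.0]
width: 50.8
gripper_force: 12.6
```

Request:
send_rows(
  rows=[
    [[0,0,0.2,0,0,0],[0,0,0.4,0,0,0],[0,0,0.6,0,0,0],[0,0,0.8,0,0,0]],
  ],
)

```text
clock: 12.7
eef_pos: [514.6, 176.4, 157.0]
tool_rot: [3.142, -0.0, 1.773]
force: [-0.8, 0.5, -1.8]
width: 51.2
gripper_force: 12.6
```

Request:
send_rows(
  rows=[
    [[0,0,0.15,0,0,0],[0,0,0.3,0,0,0],[0,0,0.45,0,0,0],[0,0,0.6,0,0,0]],
  ],
)

```text
clock: 13.1
eef_pos: [514.6, 176.4, 151.0]
tool_rot: [3.142, -0.0, 1.773]
force: [-0.3, -0.7, -1.6]
width: 51.1
gripper_force: 12.6
```

Request:
send_rows(
  rows=[
    [[0,0,0.15,0,0,0],[0,0,0.3,0,0,0],[0,0,0.45,0,0,0],[0,0,0.6,0,0,0]],
  ],
)

```text
clock: 13.5
eef_pos: [514.5, 176.4, 144.9]
tool_rot: [-3.142, -0.0, 1.773]
force: [-0.3, 0.4, -1.9]
width: 51.0
gripper_force: 12.6
```

Request:
send_rows(
  rows=[
    [[0,0,0.1,0,0,0],[0,0,0.2,0,0,0],[0,0,0.3,0,0,0],[0,0,0.4,0,0,0]],
  ],
)

```text
clock: 13.9
eef_pos: [514.6, 176.4, 141.0]
tool_rot: [3.142, -0.0, 1.773]
force: [0.8, -0.6, -1.7]
width: 51.5
gripper_force: 12.6
```

Request:
send_rows(
  rows=[
    [[0,0,0.1,0,0,0],[0,0,0.2,0,0,0],[0,0,0.3,0,0,0]],
  ],
)

```text
clock: 14.2
eef_pos: [514.6, 176.4, 138.0]
tool_rot: [3.142, -0.0, 1.773]
force: [-0.6, -0.6, -1.3]
width: 51.3
gripper_force: 12.6
```

Pack underside is about 29 now; feeling for the floor in 1.5–2 mm steps.

Request:
send_rows(
  rows=[
    [[0,0,0.05,0,0,0],[0,0,0.1,0,0,0],[0,0,0.15,0,0,0],[0,0,0.2,0,0,0]],
  ],
)

```text
clock: 14.6
eef_pos: [514.6, 176.4, 136.1]
tool_rot: [3.142, -0.0, 1.773]
force: [-0.3, 0.2, -1.5]
width: 51.3
gripper_force: 12.6
```

Request:
send_rows(
  rows=[
    [[0,0,0.05,0,0,0],[0,0,0.1,0,0,0],[0,0,0.15,0,0,0]],
  ],
)

```text
clock: 14.9
eef_pos: [514.6, 176.4, 134.6]
tool_rot: [3.142, 0.0, 1.773]
force: [0.3, -0.3, -1.1]
width: 51.3
gripper_force: 12.6
```

Request:
send_rows(
  rows=[
    [[0,0,0.05,0,0,0],[0,0,0.1,0,0,0],[0,0,0.15,0,0,0]],
  ],
)

```text
clock: 15.2
eef_pos: [514.6, 176.4, 133.1]
tool_rot: [3.142, -0.0, 1.773]
force: [0.6, 0.3, -0.8]
width: 51.1
gripper_force: 12.6
```

Request:
send_rows(
  rows=[
    [[0,0,0.05,0,0,0],[0,0,0.1,0,0,0],[0,0,0.15,0,0,0]],
  ],
)

```text
clock: 15.5
eef_pos: [514.6, 176.4, 131.6]
tool_rot: [-3.142, -0.0, 1.773]
force: [0.1, -0.6, -1.8]
width: 51.0
gripper_force: 12.6
```

Request:
send_rows(
  rows=[
    [[0,0,0.05,0,0,0],[0,0,0.1,0,0,0],[0,0,0.15,0,0,0]],
  ],
)

```text
clock: 15.8
eef_pos: [514.6, 176.3, 130.0]
tool_rot: [-3.142, 0.0, 1.773]
force: [0.6, 0.6, -1.1]
width: 51.4
gripper_force: 12.6
```

Request:
send_rows(
  rows=[
    [[0,0,0.05,0,0,0],[0,0,0.1,0,0,0],[0,0,0.15,0,0,0]],
  ],
)

```text
clock: 16.1
eef_pos: [514.6, 176.4, 128.6]
tool_rot: [3.142, -0.0, 1.773]
force: [-0.3, 0.2, -2.0]
width: 51.0
gripper_force: 12.6
```

Request:
send_rows(
  rows=[
    [[0,0,0.05,0,0,0],[0,0,0.1,0,0,0],[0,0,0.15,0,0,0]],
  ],
)

```text
clock: 16.4
eef_pos: [514.6, 176.4, 127.1]
tool_rot: [-3.142, -0.0, 1.773]
force: [-0.7, 0.1, 2.6]
width: 51.0
gripper_force: 14.1
```

Request:
send_rows(
  rows=[
    [[0,0,0.03,0,0,0],[0,0,0.06,0,0,0],[0,0,0.06,0,0,0]],
  ],
)

```text
clock: 16.7
eef_pos: [514.5, 176.3, 127.1]
tool_rot: [3.141, -0.0, 1.773]
force: [-1.9, 0.5, 4.7]
width: 51.1
gripper_force: 15.0
```

Request:
send_rows(
  rows=[
    [[0,0,0.03,0,0,0],[0,0,0.03,0,0,0],[0,0,0.03,0,0,0]],
  ],
  grip=98,
)

```text
clock: 17.0
eef_pos: [514.7, 176.3, 126.6]
tool_rot: [3.141, -0.0, 1.773]
force: [-1.4, -0.8, 5.7]
width: 52.8
gripper_force: 9.4
```

Request:
send_rows(
  rows=[
    [[0,0,0.03,0,0,0],[0,0,0.03,0,0,0],[0,0,0.03,0,0,0]],
  ],
  grip=92,
)

```text
clock: 17.3
eef_pos: [515.2, 176.4, 126.2]
tool_rot: [3.14, 0.0, 1.773]
force: [0.8, -0.2, 4.5]
width: 54.4
gripper_force: 6.2
```

Request:
send_rows(
  rows=[
    [[0,0,0,0,0,0],[0,0,0,0,0,0],[0,0,0,0,0,0],[0,0,0,0,0,0]],
  ],
  grip=82,
)

```text
clock: 17.7
eef_pos: [515.3, 176.5, 126.0]
tool_rot: [3.14, 0.0, 1.773]
force: [3.5, -0.2, 0.9]
width: 58.0
gripper_force: 1.8
```

Request:
send_rows(
  rows=[
    [[0,0,0,0,0,0],[0,0,0,0,0,0],[0,0,0,0,0,0],[0,0,0,0,0,0]],
  ],
  grip=50,
)

```text
clock: 18.1
eef_pos: [513.9, 176.4, 125.6]
tool_rot: [-3.14, -0.0, 1.773]
force: [-0.9, -0.2, -0.2]
width: 68.6
gripper_force: 0.0
```

Run:
```python
from h import *
s,im=grab('wrist','w6');print(s['eef_pos'],s['tool_rot'],s['width'],s['force'],s['gripper_force'])
a=cv2.imread('pics/w6.png');cv2.imwrite('pics/w6c.png',cv2.resize(a[150:400,80:480],None,fx=2,fy=2,interpolation=3))
```

```text
[513.90409997 176.35108228 125.62692092] [-3.14010634e+00 -7.80596873e-05  1.77298356e+00] 68.55961940120739 [-0.87487402 -0.19968501 -0.20560066] 0.0
```

View pics/w6c.png

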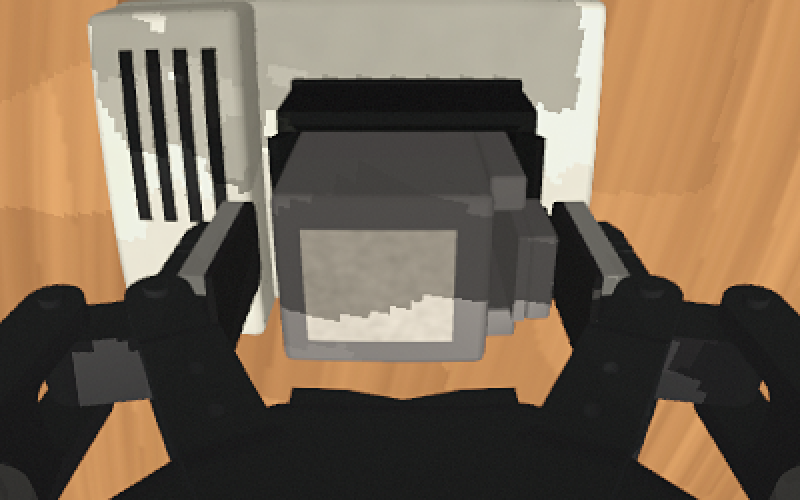

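The pack is seated: the tab's outer edge is at crop x≈556, matching the free tab in the wagon view, and the pads are clear of it. I'll retreat now.

Request:
send_rows(
  rows=[
    [[0,0,0,0,0,0],[0,0,0,0,0,0],[0,0,0,0,0,0]],
  ],
  grip=10,
)

```text
clock: 18.45
eef_pos: [514.5, 176.4, 125.9]
tool_rot: [-3.141, -0.0, 1.773]
force: [-0.3, 0.9, 0.5]
width: 81.9
gripper_force: 0.0
```

Request:
send_rows(
  rows=[
    [[0,0,-0.5,0,0,0],[0,0,-1.5,0,0,0],[0,0,-3.5,0,0,0],[0,0,-6,0,0,0],[0,0,-9,0,0,0],[0,0,-12,0,0,0],[0,0,-15,0,0,0],[0,0,-17,0,0,0],[0,0,-17.8,0,0,0],[0,0,-17.8,0,0,0]],
  ],
)

```text
clock: 19.45
eef_pos: [514.9, 176.5, 305.2]
tool_rot: [3.139, -0.001, 1.773]
force: [0.6, -0.8, -0.4]
width: 81.9
gripper_force: 0.0
```

Run:
```python
from h import *
s,im=grab('wrist','w7');print(s['eef_pos'],s['width'],s['force'])
a=cv2.imread('pics/w7.png');cv2.imwrite('pics/w7c.png',cv2.resize(a[100:300,180:400],None,fx=2.5,fy=2.5,interpolation=3))
```

```text
[514.90071738 176.49576784 305.21330396] 81.91232807505534 [ 0.61910192 -0.83810949 -0.38470907]
```

View pics/w7c.png

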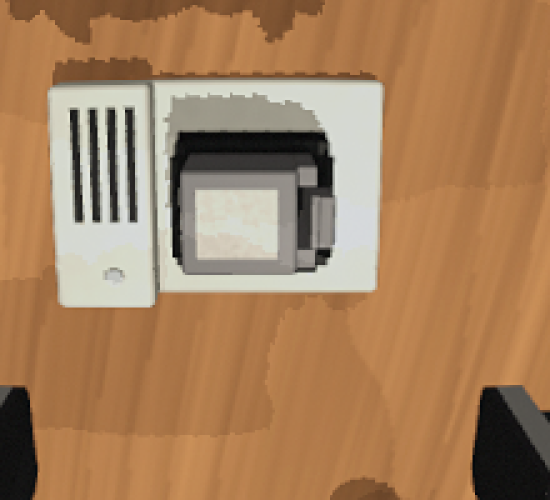

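The pack stands upright in the dock with its tab out at crop (322,222) and the gripper well clear. Handing in.

```bash
python3 -c "
from cell import ctrl
print(ctrl.finish_job())"
```

```text
the job is handed in; nothing more can be done
None
```

I moved the pack from the wagon to the charging dock and handed the job in. The pictures show it upright and seated with its tab sprung out at the window end, and my last gripper readings were under 16 N; no verdict was returned.

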